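# Clamp a bangle in the welding jig with the cam lever

## Robot

A 6-joint arm with a two-finger parallel gripper is mounted at the origin on the work surface. World frame = base frame: x ahead of the robot, y to its left, z up, the work surface at z = 0. Lengths are in m, angles in rad, forces in N, time in s.
With the tool pointing down it reaches from about 0.3 to 0.825 m from the base axis. Payload 5.4 kg.
Tool frame: the origin (TCP) lies midway between the tips of the shut fingers; the grasp point (between the pads) lies 19 mm behind it (r.tcp_to_grasp is the distance from the TCP to the grasp point, in m); z points along the fingers, y is the line along which they close (so a half turn about z gives the same grasp; the last joint's range is limited). The gripper opens to 92 mm and grips with 3 to 60 N. Pads are 20 mm wide; open, the fingers measure 128 mm over their backs; the gripper's body (75 mm by 189 mm) begins 69 mm behind the grasp point.
Start: joints at [0.936, 0.158, 1.597, -0, 1.386, -0.21], TCP at [0.237, 0.524, 0.215] pointing down, gripper open.
Joint ranges: [-2.91, 2.91], [-0.94, 2.29], [0.18, 2.7], [-1.29, 4.43], [0.17, 2.64], [-3, 3]. Speed limits (rad/s): [2.57, 2.57, 3.14, 3.14, 3.14, 3.14].

## Interface

Orientations are given as a unit quaternion [w, x, y, z].
In Python, from rig import r gives the robot as it stands.
- The arm moves only by the tool carry_out, never from a script. Its argument "motion" is text: rows parted by semicolons, each of 7 numbers parted by spaces: the turn, a rotation vector about the tool's x, y, z normalised to -1 to 1, where 1 is 0.15 rad, then the shift along the tool's x, y, z normalised to -1 to 1, where 1 is 5 cm, then the opening, from 0 (shut) to 1 (fully open). In form: ax ay az dx dy dz jaw; .... A call has 1 to 20 rows; each row shifts and turns the commanded pose from where the row before left it, along the tool's axes as they then stand; what a row does not reach is not made up. A row lasts 1/10 s, in which the tool goes at most 50 mm and 8.59 degrees, less where a joint would pass 70% of its speed; a pose out of reach is approached as far as the arm can. A call with a number of a shift or a turn outside -1 to 1 is refused whole. A call with a gripper value outside its range is refused whole. The fingers move at their own pace and stop on an object; the grip force is fixed at half the most. Time passes only in rows, so rows that do not move let the fingers close. It gives the time, the measured TCP pose, the force, the opening and the grip force at its end, in the units of the state.
- r.read_state(): the state, without advancing time (a new reading comes with each control period).
- r.get_image(name): name is "scene" or "top"; returns a dict with "frame" (420x560x3 uint8, blue, green, red), "camera_matrix" (3x3 intrinsics, pixels), "xyz" and "attitude" of the camera in the world. Camera axes: x right, y down, z forward; pixel columns grow to the right and rows downward; lengths in m; the calibration is good to about 2 mm. A picture is of the moment at which its call begins. There is no depth.
- r.finish_job(): hands the job in; it is judged then, once.
The state is a dict: "time_s": time; "q": joint angles; "dq": joint speeds; "joint_torque": joint torques, N m; "tcp_pos": TCP position; "orientation": TCP orientation; "wrist_force": force on the tool from outside, world axes, zero at the start; "moment": the same for the moment, N m; "gripper_width": finger opening in m; "finger_force": force on a finger pad.
Only numpy, scipy, OpenCV 4.12 (cv2) and the standard library are available. Lean on these libraries where they do the work, as an engineer would, in place of code of your own. Each camera call takes 0.05 s, during which the arm holds its last target. There are 200 camera calls.

## Task

The gold bangle lies loose on the black bed of the welding jig. Slide the rod by its black knob until its blue pad holds the bangle snugly against the cork anvil - push gently, the thin bangle must not be crushed - and then swing the red cam lever over centre until it snaps fully closed, so that the bangle stays clamped. Do not force the lever, and leave everything else on the bench where it is.

Things in the scene. Friction and masses are not known exactly. Their poses are not given: they have to be found in the camera images.
- jig: Welding jig fixed to the table: aluminium plate 124 x 330 x 12 mm with a grey guide head (44 x 40 mm, top at 56 mm), black bed (top at 30 mm) and cork V anvil. Origin: table level, on the rod's line, between head and bed, 25 mm from the head's centre. z up; y runs along the rod from the knob towards the anvil. Heights here are above the table.
- stroke_end (a point): Point of the jig, on the rod's line 152 mm along y, 37 mm up: middle of the anvil's setting range. The anvil is a rigid stop whose V apex was set by the last job anywhere within 20 mm either side of this point along y. Its setting is not measured: feel for it. It does not move.
- knob (a point): Black upright round knob on the rod's outer end, 24 mm diameter, 49 to 87 mm up (below it a 14 mm steel post down to the rod at 37 mm). This point: on its axis, 73 mm up. It slides with the rod along the jig's y, at most 90 mm from fully withdrawn (x = 0, y = -150 mm of the jig). The greased rod drags with about 5 N (1 N more at 15 mm/s) and stays where it is left.
- foot: Blue V pad, 50 mm wide, on the rod's inner end, sprung along the rod: 4 N per mm, 8 mm travel. Origin on the rod's axis, 150 mm from the knob's axis towards the anvil; its V apex 12 mm further. With the knob let go, rod friction keeps up to 5 N of its push on the bangle. Snug is above 3 N: press the pad to 4 to 7 N (9 to 12 N at the knob), let go; beyond 11 N (15 N summed over both V faces) the bangle is crushed.
- lever (a joint): Swing of the red cam lever about its upright pivot, rad: 0 open, growing clockwise seen from above to 2.0 closed (stop); starts below 0.45. At value v it points along the jig's +y turned anticlockwise by (2.0 - v). Resists from about 0.6 on, up to 0.5 N m (7 N at the paddle) near 1.3; dead centre about 1.8, then it snaps closed by itself and stays. Closing it locks the rod.
- bangle: Gold bangle, a loose rigid ring, 62 mm outside and 55 mm inside diameter, 8 mm high, about 30 g, lying flat on the bed. Origin at the centre of its underside. Its centre comes to rest about 40 mm from the apex of either V.
- lever_tip (a point): Middle of the lever's red paddle, 72 mm from the pivot and 52 mm above the table; the paddle is 30 mm long (along the lever), 12 mm thick and 30 mm tall (from 37 to 67 mm above the table). Push it on its flat side; the lever must never be loaded with more than 40 N in all, squeezing included.
- lever_pivot (a point): Axis of the lever's pivot, a red boss of 32 mm diameter, at x = -46 mm, y = -25 mm of the jig, 47 mm above the table; the boss's top is 62 mm above the table.
- bangle_silver: Bystander: silver bangle lying on the table beside the jig, 62 mm across, 8 mm high.
- pliers: Bystander: flat pliers with black handles, 160 mm long, on the rubber mat.
- cutters: Bystander: side cutters with red handles, 160 mm long.
- weld_pen: Bystander: black and steel welding pen, 130 mm long, lying.
- spool_gold: Bystander: white spool with gold filling, 60 mm diameter, 25 mm high.
- spool_silver: Bystander: white spool with silver filling, 60 mm diameter, 25 mm high.
- ring_jar: Bystander: small glass jar with brass cap, 48 mm diameter, 50 mm high.
There are look-alikes about, which are no part of the job. Leave any green look-alike of the bangle alone.

How it is judged:
On the way:
1. With the lever still open, the pad presses the bangle snugly (over 3 N) against the anvil (contact force between foot and bangle above 3 N and value of joint lever below 0.9 rad), for 0.2 s.
At the end, for the whole second after the job is handed in: The lever is fully closed (over 1.9 rad), the pad still presses the bangle with more than 3 N, and the bangle lies at rest flat on the bed (within 4 mm of height) between the two Vs, within 6 mm of the rod's line (value of joint lever above 1.9 rad and contact force between foot and bangle above 3 N and z of bangle in the frame of jig below 0.034 m and x of bangle in the frame of jig between -0.006 and 0.006 m and linear speed of bangle below 0.01 m/s); the robot touches nothing.
It fails at once if The pad presses the bangle with more than 15 N summed over the faces of its V (about 11 N along the rod) (contact force between foot and bangle above 15 N).
It fails at once if The robot loads the lever with more than 40 N (contact force between any of the fingers, the arm and lever above 40 N).
It fails at once if Another thing on the bench is moved by more than 20 mm (distance of any of bangle_silver, pliers, cutters, weld_pen, spool_gold, spool_silver, ring_jar from where it was at the start of the episode above 0.02 m).
It also fails if it takes over 54 s, if anything falls off the work surface, if the arm or the gripper's body presses on something with over 40 N, if the wrist force passes 120 N, or if a joint passes its speed limit or range.

## Working session

There is one attempt and no reset: what is moved stays moved. The work goes in short steps, Python scripts to look and compute and a tool call to move; the robot and the scene stay as the last step left them, time stands still between calls to the robot, and variables do not carry over. Pictures are saved under pics/ and viewed, at most 10 in all, crops included, and the job is handed in when it is done.

Besides the shell and the picture viewer there is one more tool, called after ">>>" as name(argument=value, ...) on one line, values as JSON. carry_out: Moves the arm, as the interface text tells. Its arguments: {"type":"object","properties":{"motion":{"type":"string"}},"required":["motion"]}

```bash
mkdir -p pics
cat > h.py <<'E'
import numpy as np, cv2
from rig import r
from scipy.spatial.transform import Rotation as R
def ray(im,u,v):
    K=np.array(im["camera_matrix"]);d=np.linalg.inv(K)@[u,v,1]
    a=np.array(im["attitude"]);M=a if a.shape==(3,3) else R.from_quat(a[[1,2,3,0]]).as_matrix()
    return np.array(im["xyz"]),M@d
def onplane(im,u,v,z):
    o,d=ray(im,u,v);return o+d*(z-o[2])/d[2]
def proj(im,p):
    a=np.array(im["attitude"]);M=a if a.shape==(3,3) else R.from_quat(a[[1,2,3,0]]).as_matrix()
    c=np.array(im["camera_matrix"])@(M.T@(np.array(p)-im["xyz"]));return c[:2]/c[2]
E
python3 - <<'E'
from h import *
for n in("top","scene"):
    im=r.get_image(n);cv2.imwrite(f"pics/{n}0.png",im["frame"]);print(n,im["xyz"],im["attitude"],im["camera_matrix"])
s=r.read_state();print(s)
E
```

```text
top [ 0.30281433 -0.0186341   1.42388585] [-0.05941148  0.71302382 -0.69558153  0.06506644] [[492.43451094   0.         275.44985514]
 [  0.         492.43451094 210.87453646]
 [  0.           0.           1.        ]]
scene [ 1.16063998 -0.3869868   0.86101568] [-0.30992497  0.81554967  0.45581266 -0.17623865] [[407.25537836   0.         276.03008202]
 [  0.         407.25537836 208.85922036]
 [  0.           0.           1.        ]]
{'time_s': 0.1, 'q': array([ 9.35928007e-01,  1.58985611e-01,  1.59811731e+00, -3.99407903e-05,
        1.38623294e+00, -2.10080624e-01]), 'dq': array([ 7.21599177e-04,  7.09760087e-05, -2.85599452e-03,  1.05567405e-03,
       -1.18409291e-03, -8.25819204e-04]), 'joint_torque': array([-2.05475098e-04, -3.86500418e+01, -3.22961533e+01,  7.02723605e-02,
        3.39122058e-02, -2.12493813e-05]), 'tcp_pos': array([0.23663908, 0.52340614, 0.21371212]), 'orientation': array([-3.39472911e-04,  2.10796878e-01,  9.77529496e-01, -8.03020887e-04]), 'wrist_force': array([-0.1818508 , -0.47532025, -0.02449016]), 'moment': array([ 0.00813042, -0.0118625 ,  0.03061322]), 'finger_force': 0.0, 'gripper_width': 0.09200940056363065}
```

View pics/top0.png

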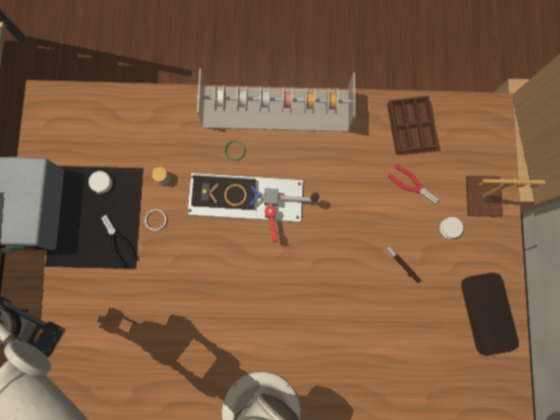

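View pics/scene0.png

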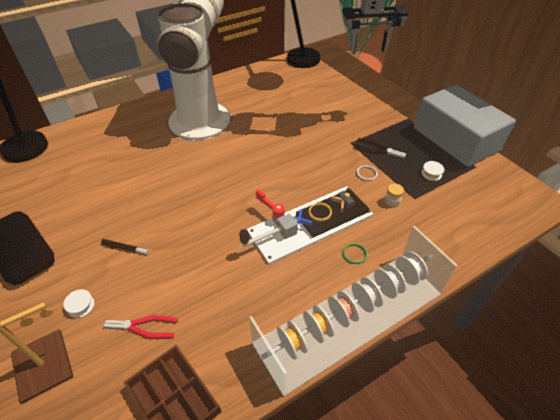

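Run:
```python
from h import *
im=r.get_image("top");f=im["frame"]
c=f[160:255,175:335];cv2.imwrite("pics/crop1.png",cv2.resize(c,None,fx=5,fy=5,interpolation=cv2.INTER_CUBIC))
im2=r.get_image("scene");c=im2["frame"][180:270,225:385];cv2.imwrite("pics/crop2.png",cv2.resize(c,None,fx=5,fy=5,interpolation=cv2.INTER_CUBIC))
```

```text
(no output)
```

View pics/crop1.png

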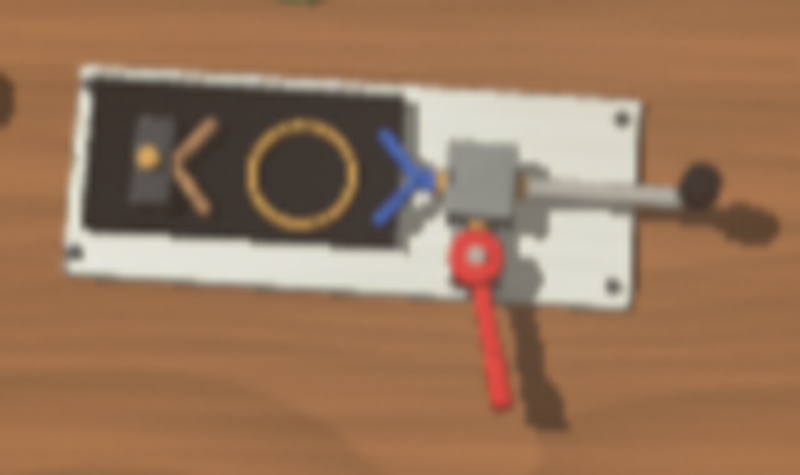

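View pics/crop2.png

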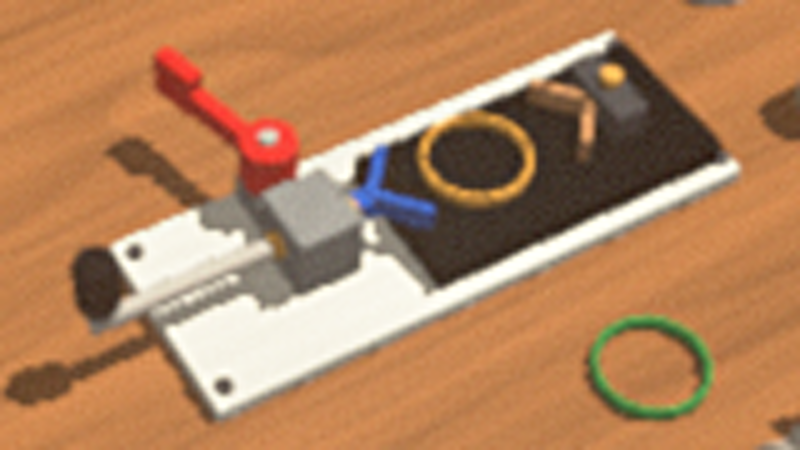

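The crop shows plate corners at (82,68), (640,102), (630,308) and (65,272). The knob top is at (700,186), the boss at (476,256), the head centre at (482,180), and the bangle at (302,174). The lever end is at (501,408).

```bash
cat >> h.py <<'E'
def crop(im,x,y,z): return onplane(im,(x+.5)/5-.5+175,(y+.5)/5-.5+160,z)
E
python3 - <<'E'
from h import *
im=r.get_image("top")
P=lambda x,y,z:crop(im,x,y,z)[:2]
tl,tr,br,bl=[P(*c,.012) for c in((82,68),(640,102),(630,308),(65,272))]
for n,e in(("top",tl-tr),("bot",bl-br)): print(n,np.linalg.norm(e),np.degrees(np.arctan2(e[1],e[0])))
print("w",np.linalg.norm(tl-bl),np.linalg.norm(tr-br))
head=np.mean([P(*c,.056) for c in((448,142),(518,145),(514,220),(445,215))],0)
piv=P(476,256,.062);knob=P(700,186,.087);ban=P(302,174,.038);an=P(176,164,.04);tip=P(501,408,.067);ft=P(414,180,.045)
# sanity with red mask tip & dark knob in second view
print("head",head,"piv",piv,"knob",knob)
e=(tl-tr)/np.linalg.norm(tl-tr)+(bl-br)/np.linalg.norm(bl-br);ey0=e/np.linalg.norm(e)
mod=np.array([[0,-25],[-46,-25]])/1e3;obs=np.array([head,piv])
# fit angle from head,piv,edges
for name,ey in(("edges",ey0),("knobhead",(head-knob)/np.linalg.norm(head-knob))):
    ex=np.array([ey[1],-ey[0]])
    o=np.mean([head-mod[0]@[ex,ey],piv-mod[1]@[ex,ey]],0)
    print(name,np.degrees(np.arctan2(*ey[::-1])),"o",o)
    for n,p in dict(head=head,piv=piv,knob=knob,ban=ban,anvil=an,tip=tip,foot=ft,tl=tl,tr=tr,br=br,bl=bl).items(): print("  ",n,p.round(4),[round(float((p-o)@a)*1e3,1) for a in(ex,ey)])
print(r.read_state()["time_s"])
E
```

```text
top 0.32952027975045867 87.92713682782126
bot 0.3287725200023834 87.76888360381777
w 0.12217055115772608 0.12307394799670714
head [ 0.59001537 -0.01259714] piv [ 0.54531552 -0.01077889] knob [ 0.58348921 -0.13413078]
edges 87.84801021581951 o [0.59158798 0.01243069]
   head [ 0.59   -0.0126] [-0.6, -25.1]
   piv [ 0.5453 -0.0108] [-45.4, -24.9]
   knob [ 0.5835 -0.1341] [-2.6, -146.8]
   ban [0.5949 0.0906] [0.3, 78.2]
   anvil [0.5984 0.1629] [1.2, 150.6]
   tip [ 0.4593 -0.0269] [-130.7, -44.2]
   foot [0.5916 0.0259] [-0.5, 13.5]
   tl [0.6608 0.2246] [61.2, 214.6]
   tr [ 0.6489 -0.1047] [61.6, -114.9]
   br [ 0.5259 -0.1007] [-61.4, -115.5]
   bl [0.5387 0.2279] [-61.0, 213.3]
knobhead 86.92626313027738 o [0.59197288 0.01204273]
   head [ 0.59   -0.0126] [-0.6, -24.7]
   piv [ 0.5453 -0.0108] [-45.4, -25.3]
   knob [ 0.5835 -0.1341] [-0.6, -146.4]
   ban [0.5949 0.0906] [-1.3, 78.6]
   anvil [0.5984 0.1629] [-1.6, 150.9]
   tip [ 0.4593 -0.0269] [-130.4, -46.0]
   foot [0.5916 0.0259] [-1.2, 13.8]
   tl [0.6608 0.2246] [57.3, 215.9]
   tr [ 0.6489 -0.1047] [63.1, -113.6]
   br [ 0.5259 -0.1007] [-60.0, -116.1]
   bl [0.5387 0.2279] [-64.8, 212.6]
0.25
```

>>> carry_out(motion="0 0 -0.86 0 0 0 0; 0 0 -0.86 0 0 0 0; 0 0 -0.85 0 0 0 0; 0 0 0 -0.2 -0.4 0 0; 0 0 0 -0.4 -0.75 0 0; 0 0 0 -0.4 -0.75 0 0; 0 0 0 -0.4 -0.75 0 0; 0 0 0 -0.4 -0.75 0 0; 0 0 0 -0.4 -0.75 0 0; 0 0 0 -0.4 -0.75 0 0; 0 0 0 -0.4 -0.75 0 0; 0 0 0 -0.4 -0.75 0 0; 0 0 0 -0.4 -0.75 0 0; 0 0 0 -0.4 -0.75 0 0; 0 0 0 -0.4 -0.75 0 0; 0 0 0 -0.4 -0.75 0 0; 0 0 0 -0.4 -0.75 0 0; 0 0 0 -0.4 -0.75 0 0; 0 0 0 -0.4 -0.75 0 0; 0 0 0 0 0 0 0")

```text
time_s: 2.25
tcp_pos: [0.5251, -0.0745, 0.2144]
orientation: [0.0, 0.022, 1.0, -0.001]
wrist_force: [-0.2, 0.5, 0.7]
gripper_width: 0.0003
finger_force: 0.0
```

```bash
cat >> h.py <<'E'
O=np.array([.5915,.0123]);EY=np.array([.0375,.9993]);EX=np.array([.9993,-.0375])
def st():
    s=r.read_state();p=np.array(s["tcp_pos"]);F=np.array(s["wrist_force"]);d=p[:2]-O
    t=R.from_quat(np.array(s["orientation"])[[1,2,3,0]]).as_matrix()
    print("t",round(s["time_s"],2),"jig mm",(np.array([d@EX,d@EY,p[2]])*1e3).round(1),"F jig",round(F[:2]@EX,2),round(F[:2]@EY,2),round(F[2],2),"tool y deg",np.degrees(np.arctan2(t[1,1],t[0,1])).round(2),"zz",t[:,2].round(3),"w",s["gripper_width"])
E
python3 -c "from h import *;st()"
```

```text
t 2.25 jig mm [-63.1 -89.3 214.4] F jig -0.2 0.46 0.72 tool y deg 87.48 zz [ 0.    -0.001 -1.   ] w 0.00028772504680728793
```

>>> carry_out(motion="0 0 0 -0.3 -0.6 0 0; 0 0 0 -0.4 -0.7 0 0; 0 0 0 -0.36 -0.7 0 0; 0 0 0 -0.2 -0.32 0 0; 0 0 0 0 0 0.4 0; 0 0 0 0 0 0.7 0; 0 0 0 0 0 0.7 0; 0 0 0 0 0 0.7 0; 0 0 0 0 0 0.44 0; 0 0 0 0 0 0.2 0; 0 0 0 0 0 0 0; 0 0 0 0 0 0 0")

```text
time_s: 3.45
tcp_pos: [0.5831, -0.1888, 0.059]
orientation: [0.001, 0.019, 1.0, -0.0]
wrist_force: [0.5, -0.6, 0.6]
gripper_width: -0.0
finger_force: 0.0
```

```bash
python3 -c "
from h import *;st()
im=r.get_image('scene');c=im['frame'][150:290,180:385];cv2.imwrite('pics/s2.png',cv2.resize(c,None,fx=3.9,fy=3.9))"
```

```text
t 3.45 jig mm [  -0.8 -201.3   59. ] F jig 0.56 -0.61 0.6 tool y deg 87.77 zz [ 0.002 -0.001 -1.   ] w -1.5119709498994782e-05
```

View pics/s2.png

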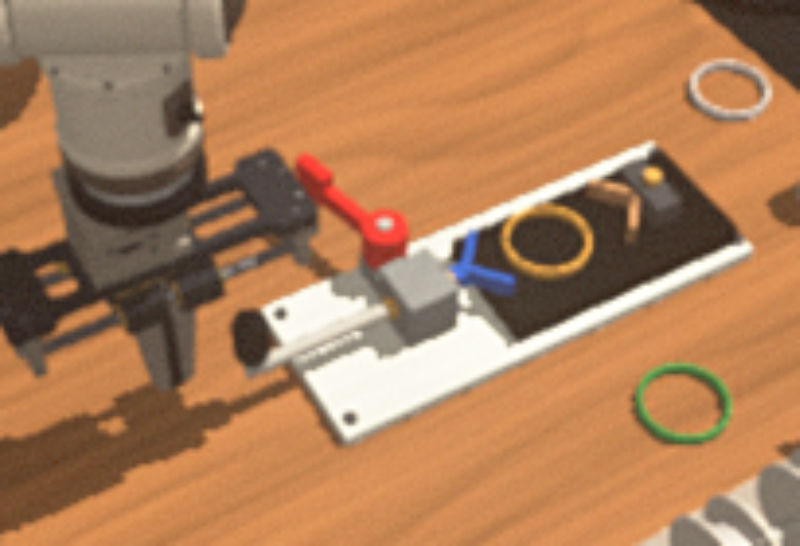

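Fingers sit behind the knob (knob at about (250,335) in the crop), lined up with it. Next I push.

>>> carry_out(motion="0 0 0 0 0.08 0 0; 0 0 0 0 0.08 0 0; 0 0 0 0 0.08 0 0; 0 0 0 0 0.08 0 0; 0 0 0 0 0.06 0 0; 0 0 0 0 0.04 0 0; 0 0 0 0 0.04 0 0; 0 0 0 0 0.04 0 0; 0 0 0 0 0.04 0 0; 0 0 0 0 0.04 0 0; 0 0 0 0 0.04 0 0; 0 0 0 0 0.04 0 0; 0 0 0 0 0.04 0 0; 0 0 0 0 0.04 0 0; 0 0 0 0 0.04 0 0")

```text
time_s: 5.0
tcp_pos: [0.5838, -0.1515, 0.0577]
orientation: [0.0, 0.02, 1.0, -0.002]
wrist_force: [0.0, -5.4, -1.8]
gripper_width: 0.0001
finger_force: 3.1
```

```bash
python3 -c "from h import *;st()"
```

```text
t 5.0 jig mm [  -1.6 -164.    57.7] F jig 0.22 -5.39 -1.81 tool y deg 87.74 zz [ 0.    -0.003 -1.   ] w 0.0001303334782155711
```

>>> carry_out(motion="0 0 0 0 0.04 0 0; 0 0 0 0 0.04 0 0; 0 0 0 0 0.04 0 0; 0 0 0 0 0.04 0 0; 0 0 0 0 0.04 0 0; 0 0 0 0 0.04 0 0; 0 0 0 0 0.04 0 0; 0 0 0 0 0.04 0 0; 0 0 0 0 0.04 0 0; 0 0 0 0 0.04 0 0; 0 0 0 0 0 0 0")

```text
time_s: 6.1
tcp_pos: [0.5845, -0.1312, 0.0577]
orientation: [0.0, 0.02, 1.0, -0.001]
wrist_force: [0.1, -5.4, -1.6]
gripper_width: 0.0003
finger_force: 2.5
```

Run:
```python
from h import *
st()
im=r.get_image("top");c=im["frame"][160:255,175:335];cv2.imwrite("pics/crop3.png",cv2.resize(c,None,fx=5,fy=5,interpolation=cv2.INTER_CUBIC))
```

```text
t 6.1 jig mm [  -1.6 -143.6   57.7] F jig 0.31 -5.42 -1.6 tool y deg 87.75 zz [ 0.    -0.003 -1.   ] w 0.00027458546371538146
```

View pics/crop3.png

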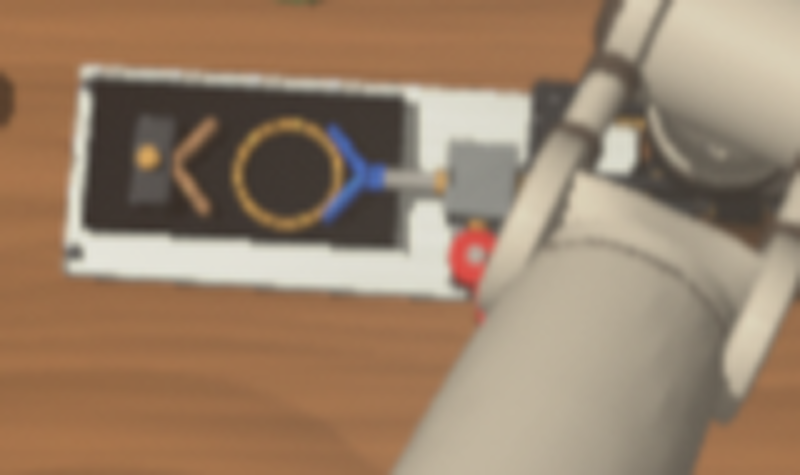

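The pad now holds the bangle (centre (288,174)). The gap between the V apexes is about 184 px, roughly 105 mm, so around 25 mm of travel remains.

>>> carry_out(motion="0 0 0 0 0.04 0 0; 0 0 0 0 0.04 0 0; 0 0 0 0 0.04 0 0; 0 0 0 0 0.04 0 0; 0 0 0 0 0.04 0 0; 0 0 0 0 0.04 0 0; 0 0 0 0 0.03 0 0; 0 0 0 0 0.02 0 0; 0 0 0 0 0.02 0 0; 0 0 0 0 0 0 0")

```text
time_s: 7.15
tcp_pos: [0.5851, -0.1157, 0.0577]
orientation: [0.0, 0.02, 1.0, -0.001]
wrist_force: [-0.5, -6.0, -0.7]
gripper_width: 0.0003
finger_force: 2.5
```

>>> carry_out(motion="0 0 0 0 0.02 0 0; 0 0 0 0 0.02 0 0; 0 0 0 0 0 0 0")

```text
time_s: 7.45
tcp_pos: [0.5852, -0.1137, 0.0577]
orientation: [0.0, 0.02, 1.0, -0.001]
wrist_force: [0.0, -3.9, -0.6]
gripper_width: -0.0
finger_force: 2.5
```

>>> carry_out(motion="0 0 0 0 0.02 0 0; 0 0 0 0 0.02 0 0; 0 0 0 0 0 0 0")

```text
time_s: 7.75
tcp_pos: [0.5853, -0.1117, 0.0576]
orientation: [-0.0, 0.02, 1.0, -0.001]
wrist_force: [-0.1, -5.0, -1.5]
gripper_width: 0.0003
finger_force: 2.5
```

>>> carry_out(motion="0 0 0 0 0.02 0 0; 0 0 0 0 0 0 0; 0 0 0 0 0 0 0")

```text
time_s: 8.05
tcp_pos: [0.5853, -0.1107, 0.0576]
orientation: [-0.0, 0.02, 1.0, -0.001]
wrist_force: [-0.6, -4.7, -1.7]
gripper_width: 0.0004
finger_force: 2.5
```

>>> carry_out(motion="0 0 0 0 0.02 0 0; 0 0 0 0 0 0 0; 0 0 0 0 0 0 0")

```text
time_s: 8.35
tcp_pos: [0.5853, -0.1098, 0.0577]
orientation: [-0.0, 0.02, 1.0, -0.001]
wrist_force: [-0.9, -5.7, -1.4]
gripper_width: 0.0006
finger_force: 2.7
```

>>> carry_out(motion="0 0 0 0 0.02 0 0; 0 0 0 0 0 0 0; 0 0 0 0 0 0 0")

```text
time_s: 8.65
tcp_pos: [0.5854, -0.1092, 0.0577]
orientation: [0.0, 0.02, 1.0, -0.002]
wrist_force: [-0.5, -6.6, -2.0]
gripper_width: -0.0001
finger_force: 3.3
```

>>> carry_out(motion="0 0 0 0 0.01 0 0; 0 0 0 0 0 0 0; 0 0 0 0 0 0 0")

```text
time_s: 8.95
tcp_pos: [0.5854, -0.109, 0.0577]
orientation: [0.0, 0.02, 1.0, -0.002]
wrist_force: [-0.6, -7.9, -1.1]
gripper_width: 0.0004
finger_force: 3.7
```

```bash
python3 -c "
from h import *
for _ in range(4):
    st(); im=r.get_image('top')"
```

```text
t 8.95 jig mm [  -1.6 -121.4   57.7] F jig -0.32 -7.96 -1.11 tool y deg 87.74 zz [-0.    -0.004 -1.   ] w 0.0004083802893434416
t 9.0 jig mm [  -1.6 -121.4   57.7] F jig -1.76 -7.53 -1.81 tool y deg 87.74 zz [-0.    -0.004 -1.   ] w 0.0005154239391056421
t 9.05 jig mm [  -1.5 -121.4   57.7] F jig -1.0 -6.92 -0.83 tool y deg 87.74 zz [ 0.    -0.004 -1.   ] w 0.0006118114170540674
t 9.1 jig mm [  -1.5 -121.4   57.7] F jig -0.2 -7.44 -1.49 tool y deg 87.74 zz [ 0.    -0.004 -1.   ] w 0.00023717351603442198
```

>>> carry_out(motion="0 0 0 0 0.01 0 0; 0 0 0 0 0 0 0; 0 0 0 0 0.01 0 0; 0 0 0 0 0 0 0; 0 0 0 0 0 0 0")

```text
time_s: 9.65
tcp_pos: [0.5854, -0.1084, 0.0577]
orientation: [0.0, 0.02, 1.0, -0.002]
wrist_force: [-0.9, -8.0, -2.4]
gripper_width: 0.0002
finger_force: 4.4
```

```bash
python3 -c "
from h import *
for _ in range(4):
    st(); im=r.get_image('top')"
```

```text
t 9.65 jig mm [  -1.5 -120.9   57.7] F jig -0.61 -8.02 -2.41 tool y deg 87.74 zz [-0.    -0.004 -1.   ] w 0.00018549958993123005
t 9.7 jig mm [  -1.6 -120.8   57.7] F jig -1.24 -8.44 -1.52 tool y deg 87.74 zz [-0.    -0.004 -1.   ] w 5.2777274764673524e-05
t 9.75 jig mm [  -1.5 -120.9   57.7] F jig -0.26 -8.74 -2.25 tool y deg 87.74 zz [ 0.    -0.004 -1.   ] w 0.0005383909260554334
t 9.8 jig mm [  -1.6 -120.9   57.7] F jig -0.68 -8.37 -2.51 tool y deg 87.74 zz [-0.    -0.004 -1.   ] w 0.0013045788512381147
```

>>> carry_out(motion="0 0 0 0 0.01 0 0; 0 0 0 0 0 0 0; 0 0 0 0 0.01 0 0; 0 0 0 0 0 0 0; 0 0 0 0 0 0 0")

```text
time_s: 10.35
tcp_pos: [0.5854, -0.1079, 0.0577]
orientation: [0.0, 0.02, 1.0, -0.003]
wrist_force: [-1.4, -9.8, -1.3]
gripper_width: 0.0003
finger_force: 5.1
```

```bash
python3 -c "
from h import *
for _ in range(4):
    st(); im=r.get_image('top')"
```

```text
t 10.35 jig mm [  -1.6 -120.3   57.7] F jig -1.05 -9.81 -1.25 tool y deg 87.74 zz [-0.    -0.005 -1.   ] w 0.00027661342374028655
t 10.4 jig mm [  -1.5 -120.3   57.7] F jig -1.07 -11.3 -1.45 tool y deg 87.74 zz [-0.    -0.005 -1.   ] w 0.00026552657684761154
t 10.45 jig mm [  -1.6 -120.3   57.7] F jig -1.48 -11.16 -1.82 tool y deg 87.74 zz [-0.    -0.005 -1.   ] w 0.0004728669955221139
t 10.5 jig mm [  -1.5 -120.3   57.7] F jig -1.1 -9.74 -1.61 tool y deg 87.74 zz [-0.    -0.005 -1.   ] w 0.0002289937216392009
```

Mean force at the knob is about 10.5 N, so the pad presses at about 5.3 N. Letting go now: I back off and lift.

>>> carry_out(motion="0 0 0 0 -0.1 0 0; 0 0 0 0 -0.3 0 0; 0 0 0 0 -0.2 -0.2 0; 0 0 0 0 0 -0.5 0; 0 0 0 0 0 -0.6 0; 0 0 0 0 0 -0.3 0; 0 0 -0.7 0.3 0.2 0 0; 0 0 -0.77 0.6 0.4 0 0; 0 0 0 0.6 0.4 0 0; 0 0 0 0.4 0.2 0 0; 0 0 0 0 0 0 0; 0 0 0 0 0 0 0")

```text
time_s: 11.75
tcp_pos: [0.4846, -0.0862, 0.1381]
orientation: [0.001, -0.09, 0.996, -0.0]
wrist_force: [0.4, -0.4, 0.4]
gripper_width: 0.0002
finger_force: 0.0
```

Run:
```python
from h import *
st();print(r.read_state()["q"].round(2))
im=r.get_image("top");c=im["frame"][160:255,175:335];a=cv2.resize(c,None,fx=4,fy=4,interpolation=cv2.INTER_CUBIC)
im=r.get_image('scene');c=im['frame'][150:270,200:400];b=cv2.resize(c,(640,220*1),interpolation=cv2.INTER_CUBIC)
cv2.imwrite("pics/m4.png",np.vstack([a,b]))
```

```text
t 11.75 jig mm [-103.1 -102.4  138.1] F jig 0.39 -0.41 0.4 tool y deg 100.36 zz [ 0.002 -0.001 -1.   ] w 0.00024215748322571504
[-0.42  0.02  1.91  0.    1.22 -2.17]
```

View pics/m4.png

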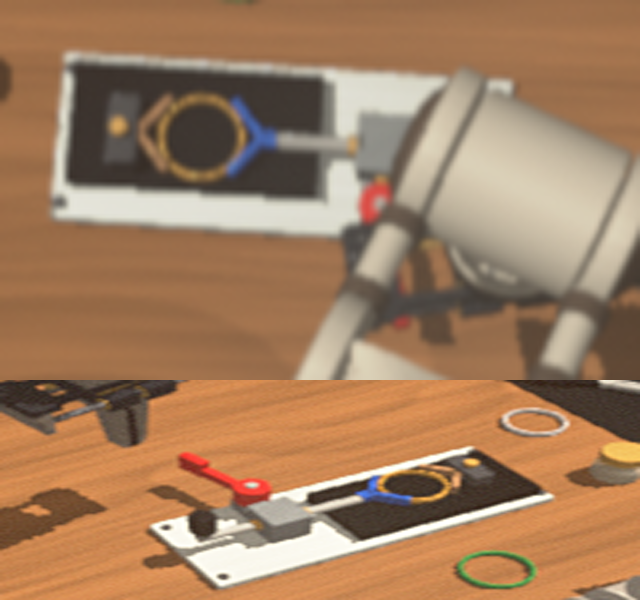

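The bangle is seated between both Vs (centre (200,137) in the upper half), and the lever is still open. I descend beside the paddle.

>>> carry_out(motion="0 0 0 0 0 0.4 0; 0 0 0 0 0 0.6 0; 0 0 0 0 0 0.5 0; 0 0 0 0 0 0.3 0; 0 0 0 0 0 0 0; 0 0 0 0 0.2 0 0; 0 0 0 0 0.2 0 0; 0 0 0 0 0.14 0 0; 0 0 0 0 0 0 0")

```text
time_s: 12.75
tcp_pos: [0.4793, -0.0581, 0.0483]
orientation: [0.001, -0.091, 0.996, -0.0]
wrist_force: [-0.1, 0.4, 0.2]
gripper_width: 0.0003
finger_force: 0.0
```

```bash
cat >> h.py <<'E'
def lev():
    s=r.read_state();p=np.array(s["tcp_pos"]);d=p[:2]-O;q=np.array([d@EX,d@EY])*1e3-[-46,-25]
    t=R.from_quat(np.array(s["orientation"])[[1,2,3,0]]).as_matrix()
    X,Y=[np.array([t[:2,i]@EX,t[:2,i]@EY]) for i in(0,1)]
    print("lever angle of tool x: v=",round(2-np.arctan2(-X[0],X[1]),3),"c in tool",(q@X).round(1),(q@Y).round(1),"q6",s["q"][5].round(2),"ff",s["finger_force"],"F.y",round(np.dot(s["wrist_force"],t[:,1]),2));st()
E
python3 -c "from h import *;lev()"
```

```text
lever angle of tool x: v= 0.209 c in tool 72.8 -34.5 q6 -2.13 ff 0.0 F.y 0.38
t 12.75 jig mm [-109.5  -74.6   48.3] F jig -0.07 0.38 0.21 tool y deg 100.47 zz [ 0.001 -0.    -1.   ] w 0.00034222204433566745
```

>>> carry_out(motion="0 0 0 0 0.05 0 0; 0 0 0 0 0.05 0 0; 0 0 0 0 0.05 0 0; 0 0 0 0 0.05 0 0; 0 0 0.333 0.022 0.073 0 0; 0 0 0.333 0.022 0.073 0 0; 0 0 0.333 0.022 0.073 0 0; 0 0 0.333 0.022 0.073 0 0; 0 0 0.333 0.022 0.073 0 0; 0 0 0.333 0.022 0.073 0 0; 0 0 0.333 0.022 0.073 0 0; 0 0 0.333 0.022 0.073 0 0")

```text
time_s: 13.95
tcp_pos: [0.4681, -0.0203, 0.0475]
orientation: [-0.0, 0.11, 0.994, -0.0]
wrist_force: [0.4, -1.0, -0.4]
gripper_width: 0.0004
finger_force: 0.2
```

```bash
python3 -c "from h import *;lev()"
```

```text
lever angle of tool x: v= 0.612 c in tool 72.6 -25.8 q6 -1.65 ff 0.24620371768833138 F.y -0.88
t 13.95 jig mm [-122.1  -37.2   47.5] F jig 0.47 -0.98 -0.44 tool y deg 77.36 zz [-0. -0. -1.] w 0.0004403194078102616
```

>>> carry_out(motion="0 0 0.333 0.022 0.075 0 0; 0 0 0.333 0.022 0.075 0 0; 0 0 0.333 0.022 0.075 0 0; 0 0 0.333 0.022 0.075 0 0; 0 0 0.333 0.022 0.075 0 0; 0 0 0.333 0.022 0.075 0 0; 0 0 0.333 0.022 0.075 0 0; 0 0 0.333 0.022 0.075 0 0")

```text
time_s: 14.75
tcp_pos: [0.4703, 0.0104, 0.0472]
orientation: [-0.002, 0.305, 0.952, -0.001]
wrist_force: [-4.9, -2.8, 3.1]
gripper_width: 0.0005
finger_force: 2.2
```

```bash
python3 -c "from h import *;lev()"
```

```text
lever angle of tool x: v= 1.011 c in tool 72.9 -25.8 q6 -1.18 ff 2.1516236144816503 F.y -5.1
t 14.75 jig mm [-121.1   -6.5   47.2] F jig -4.79 -2.95 3.09 tool y deg 54.5 zz [-0.003 -0.001 -1.   ] w 0.0005029593686344836
```

>>> carry_out(motion="0 0 0.333 0.023 0.075 0 0; 0 0 0.333 0.022 0.075 0 0; 0 0 0.333 0.022 0.075 0 0; 0 0 0.333 0.022 0.075 0 0; 0 0 0.333 0.022 0.075 0 0; 0 0 0.333 0.022 0.075 0 0; 0 0 0.333 0.022 0.075 0 0; 0 0 0.333 0.022 0.075 0 0")

```text
time_s: 15.55
tcp_pos: [0.484, 0.038, 0.0467]
orientation: [-0.003, 0.488, 0.873, -0.002]
wrist_force: [-7.1, -0.8, 4.2]
gripper_width: 0.0003
finger_force: 3.2
```

```bash
python3 -c "from h import *;lev()"
```

```text
lever angle of tool x: v= 1.411 c in tool 73.4 -26.0 q6 -0.72 ff 3.242141118971631 F.y -6.48
t 15.55 jig mm [-108.4   21.6   46.7] F jig -7.05 -1.07 4.2 tool y deg 31.61 zz [-0.007  0.    -1.   ] w 0.0003382490560304595
```

>>> carry_out(motion="0 0 0.333 0.022 0.075 0 0; 0 0 0.333 0.022 0.075 0 0; 0 0 0.333 0.022 0.075 0 0; 0 0 0.333 0.022 0.075 0 0; 0 0 0.333 0.022 0.075 0 0; 0 0 0.333 0.022 0.075 0 0; 0 0 0.333 0.022 0.075 0 0; 0 0 0.333 0.022 0.075 0 0; 0 0 0.333 0.022 0.075 0 0; 0 0 0 0 0 0 0; 0 0 0 0 0 0 0")

```text
time_s: 16.65
tcp_pos: [0.5147, 0.0584, 0.0476]
orientation: [0.0, 0.669, 0.743, -0.0]
wrist_force: [0.3, 0.6, -0.3]
gripper_width: 0.0004
finger_force: 0.0
```

```bash
python3 -c "from h import *;lev()"
```

```text
lever angle of tool x: v= 1.858 c in tool 72.1 -22.4 q6 -0.23 ff 0.029164327288526692 F.y 0.33
t 16.65 jig mm [-78.4  43.2  47.6] F jig 0.25 0.6 -0.31 tool y deg 6.01 zz [ 0. -0. -1.] w 0.0004294420585943505
```

>>> carry_out(motion="0 0 0 0 -0.2 0 0; 0 0 0 0 -0.4 0 0; 0 0 0 0 -0.3 -0.2 0; 0 0 0 0 0 -0.5 0; 0 0 0 0 0 -0.7 0; 0 0 0 0 0 -0.7 0; 0 0 0 0.4 0 -0.5 0; 0 0 0 0.7 0 0 0; 0 0 0 0.7 0 0 0; 0 0 0 0.7 0 0 0; 0 0 0 0.7 0 0 0; 0 0 0 0.4 0 0 0; 0 0 0 0 0 0 0; 0 0 0 0 0 0 0")

```text
time_s: 18.05
tcp_pos: [0.4509, 0.2324, 0.1774]
orientation: [0.0, 0.669, 0.743, -0.0]
wrist_force: [-0.3, -0.6, 0.3]
gripper_width: 0.0006
finger_force: 0.0
```

Run:
```python
from h import *
st()
im=r.get_image("top");c=im["frame"][160:255,175:335];a=cv2.resize(c,None,fx=4,fy=4,interpolation=cv2.INTER_CUBIC)
im=r.get_image('scene');c=im['frame'][180:270,225:385];b=cv2.resize(c,(391,220),interpolation=cv2.INTER_CUBIC);b=np.pad(b,((0,0),(0,249),(0,0)))
cv2.imwrite("pics/m5.png",np.vstack([a,b]))
```

```text
t 18.05 jig mm [-148.8  214.7  177.4] F jig -0.25 -0.64 0.34 tool y deg 6.0 zz [-0.    -0.001 -1.   ] w 0.0006216948586292507
```

View pics/m5.png

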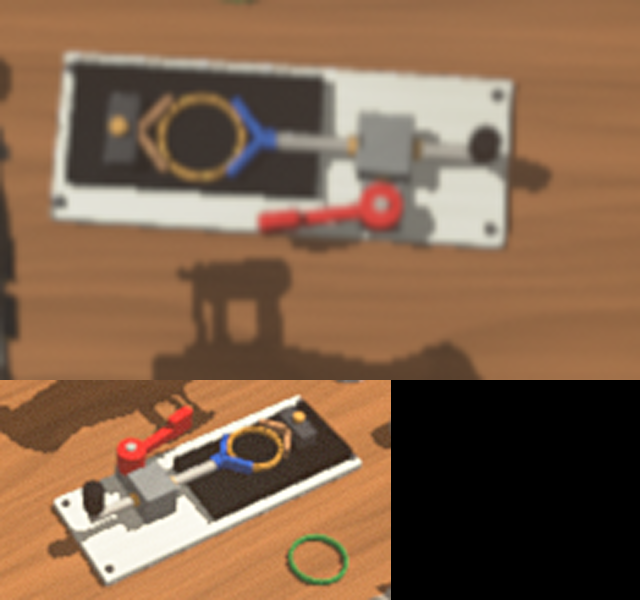

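The top view has the lever about 0.2 rad short of the jig's y axis (boss (380,206), tip (262,222)). I'll measure that precisely.

Run:
```python
from h import *
im=r.get_image("top");f=im["frame"].astype(int)
m=((f[...,2]>120)&(f[...,1]<70)&(f[...,0]<80));m[:160]=0;m[255:]=0;m[:,:230]=0;m[:,290:]=0
v,u=np.nonzero(m);P=np.array([onplane(im,a,b,.06)[:2] for a,b in zip(u,v)])-O
J=np.c_[P@EX,P@EY]*1e3+0
J-=[-46,-25]
far=J[np.hypot(*J.T)>25];tip=J[np.hypot(*J.T)>60]
for n,q in(("far",far),("tip",tip)):
    c=q.mean(0);print(n,len(q),c,"v",2-np.arctan2(-c[0],c[1]))
near=J[np.hypot(*J.T)<25];print("boss",near.mean(0),"max r",np.hypot(*J.T).max())
d=np.linalg.svd(far-far.mean(0))[2][0];d*=np.sign(d[1]);print("axis v",2-np.arctan2(-d[0],d[1]))
```

```text
far 28 [-15.59662653  64.30480141] v 1.762052687169899
tip 19 [-16.82920819  69.72622622] v 1.763168317754449
boss [-10.63216036   1.87277733] max r 82.62301823599778
axis v 1.773903754778346
```

Run:
```python
from h import *
im=r.get_image("top");h=cv2.cvtColor(im["frame"],cv2.COLOR_BGR2HSV).astype(int)
m=((h[...,0]<5)|(h[...,0]>172))&(h[...,1]>150)&(h[...,2]>90);m[:195]=0;m[225:]=0;m[:,:230]=0;m[:,290:]=0
v,u=np.nonzero(m);print(len(u),u.min(),u.max(),v.min(),v.max())
P=np.array([onplane(im,a,b,.064)[:2] for a,b in zip(u,v)])-O
J=np.c_[P@EX,P@EY]*1e3-[-46,-25];rr=np.hypot(*J.T)
for lo,hi in((0,20),(20,55),(57,95)):
    q=J[(rr>=lo)&(rr<hi)];c=q.mean(0);print(lo,hi,len(q),c.round(1),"v",(2-np.arctan2(-c[0],c[1])).round(3))
print(rr.max())
im=r.get_image("scene");h=cv2.cvtColor(im["frame"],cv2.COLOR_BGR2HSV).astype(int)
m=((h[...,0]<5)|(h[...,0]>172))&(h[...,1]>150)&(h[...,2]>90);m[:180]=0;m[220:]=0;m[:,:250]=0;m[:,330:]=0
v,u=np.nonzero(m);print("scene extents",u.min(),u.max(),v.min(),v.max(),"tip px",[(a,b) for a,b in zip(u,v) if a>u.max()-3])
for vv in(1.75,1.8,1.85,1.9,1.95,2.0):
    a=2-vv
    out=[]
    for w in(-6,6):
        j=np.array([-46,-25])+87*np.array([-np.sin(a),np.cos(a)])+w*np.array([np.cos(a),np.sin(a)])
        out.append(proj(im,[*(O+(j[0]*EX+j[1]*EY)/1e3),.067]).round(1))
    print(vv,*out)
```

```text
130 240 274 206 217
0 20 73 [-2.   1.4] v 1.035
20 55 25 [-10.   35.8] v 1.728
57 95 32 [-16.1  69.8] v 1.773
84.35351231211679
scene extents 273 303 191 218 tip px [(np.int64(301), np.int64(191)), (np.int64(301), np.int64(192)), (np.int64(302), np.int64(192)), (np.int64(303), np.int64(192)), (np.int64(301), np.int64(193)), (np.int64(302), np.int64(193)), (np.int64(303), np.int64(193)), (np.int64(301), np.int64(194)), (np.int64(302), np.int64(194)), (np.int64(301), np.int64(195)), (np.int64(302), np.int64(195)), (np.int64(301), np.int64(196)), (np.int64(302), np.int64(196)), (np.int64(301), np.int64(197)), (np.int64(302), np.int64(197)), (np.int64(301), np.int64(198)), (np.int64(302), np.int64(198)), (np.int64(301), np.int64(199)), (np.int64(302), np.int64(199))]
1.75 [298.5 187.9] [301.7 190.1]
1.8 [299.7 188.6] [302.7 191. ]
1.85 [300.8 189.5] [303.7 191.9]
1.9 [301.9 190.3] [304.6 192.9]
1.95 [303.  191.2] [305.5 193.9]
2.0 [303.9 192.2] [306.3 195. ]
```

Lever is at v ≈ 1.80, resting at dead centre and not closed. The finger is thinner than I assumed (about 12 mm half-thickness), so it stopped short. I go back and push further, gently.

>>> carry_out(motion="0 0 0 -0.4 0 0 0; 0 0 0 -0.7 0 0 0; 0 0 0 -0.7 0 0 0; 0 0 0 -0.7 0 0 0; 0 0 0 -0.7 0 0 0; 0 0 0 -0.4 0 0.3 0; 0 0 0 0 0 0.7 0; 0 0 0 0 0 0.7 0; 0 0 0 0 0 0.6 0; 0 0 0 0 0 0.3 0; 0 0 0 0 0 0 0; 0 0 0 0 0 0 0")

```text
time_s: 19.5
tcp_pos: [0.4703, 0.0534, 0.0481]
orientation: [0.0, 0.67, 0.743, 0.0]
wrist_force: [-0.0, -0.0, 0.8]
gripper_width: 0.0001
finger_force: 0.0
```

```bash
python3 -c "from h import *;lev()"
```

```text
lever angle of tool x: v= 1.859 c in tool 71.6 -67.2 q6 -0.25 ff 0.0 F.y -0.05
t 19.5 jig mm [-122.6   36.5   48.1] F jig -0.04 -0.04 0.76 tool y deg 5.9 zz [ 0. -0. -1.] w 8.314072002440077e-05
```

>>> carry_out(motion="0 0 0 0 0.2 0 0; 0 0 0 0 0.3 0 0; 0 0 0 0 0.2 0 0; 0 0 0 0 0.12 0 0; 0 0 0 0 0.05 0 0; 0 0 0.1 0 0.04 0 0; 0 0 0.1 0 0.04 0 0; 0 0 0.1 0 0.04 0 0; 0 0 0.1 0 0.04 0 0")

```text
time_s: 20.4
tcp_pos: [0.5212, 0.059, 0.0476]
orientation: [-0.0, 0.692, 0.722, -0.0]
wrist_force: [-0.2, 0.8, 0.1]
gripper_width: 0.0008
finger_force: 0.0
```

```bash
python3 -c "from h import *;lev()"
```

```text
lever angle of tool x: v= 1.92 c in tool 70.8 -20.4 q6 -0.16 ff 0.0 F.y -0.18
t 20.4 jig mm [-72.   44.   47.6] F jig -0.25 0.81 0.07 tool y deg 2.43 zz [-0. -0. -1.] w 0.0008227181505304564
```

>>> carry_out(motion="0 0 0.1 0 0.03 0 0; 0 0 0.1 0 0.03 0 0; 0 0 0.1 0 0.03 0 0; 0 0 0 0 0 0 0")

```text
time_s: 20.8
tcp_pos: [0.5259, 0.0591, 0.0477]
orientation: [0.0, 0.708, 0.706, 0.0]
wrist_force: [-0.6, -0.1, 0.8]
gripper_width: 0.0002
finger_force: 0.0
```

```bash
python3 -c "
from h import *;lev()
im=r.get_image('scene');h=cv2.cvtColor(im['frame'],cv2.COLOR_BGR2HSV).astype(int)
m=((h[...,0]<5)|(h[...,0]>172))&(h[...,1]>150)&(h[...,2]>90);m[:180]=0;m[220:]=0;m[:,:250]=0;m[:,330:]=0
v,u=np.nonzero(m);print('scene extents',u.min(),u.max(),v.min(),v.max())"
```

```text
lever angle of tool x: v= 1.964 c in tool 70.0 -18.8 q6 -0.11 ff 0.0 F.y -0.64
t 20.8 jig mm [-67.3  44.3  47.7] F jig -0.64 -0.09 0.83 tool y deg -0.11 zz [ 0. -0. -1.] w 0.00022576864291110922
scene extents 273 306 195 218
```

The lever tip now shows at (306,195), matching v ≈ 2.0. I retreat and verify.

>>> carry_out(motion="0 0 0 0 -0.2 0 0; 0 0 0 0 -0.4 0 0; 0 0 0 0 -0.3 -0.2 0; 0 0 0 0 0 -0.5 0; 0 0 0 0 0 -0.7 0; 0 0 0 0 0 -0.7 0; 0 0 0 0.4 0 -0.5 0; 0 0 0 0.7 0 0 0; 0 0 0 0.7 0 0 0; 0 0 0 0.7 0 0 0; 0 0 0 0.7 0 0 0; 0 0 0 0.4 0 0 0; 0 0 0 0 0 0 0; 0 0 0 0 0 0 0")

```text
time_s: 22.25
tcp_pos: [0.4803, 0.2388, 0.1773]
orientation: [-0.0, 0.707, 0.707, -0.0]
wrist_force: [1.3, -0.1, 0.0]
gripper_width: 0.0006
finger_force: 0.0
```

Run:
```python
from h import *
im=r.get_image("top");h=cv2.cvtColor(im["frame"],cv2.COLOR_BGR2HSV).astype(int)
m=((h[...,0]<5)|(h[...,0]>172))&(h[...,1]>150)&(h[...,2]>90);m[:195]=0;m[225:]=0;m[:,:230]=0;m[:,290:]=0
v,u=np.nonzero(m)
P=np.array([onplane(im,a,b,.064)[:2] for a,b in zip(u,v)])-O
J=np.c_[P@EX,P@EY]*1e3-[-46,-25];rr=np.hypot(*J.T)
b=J[rr<20].mean(0);c=J[(rr>57)].mean(0);d=c-b;print(b,c,"v",2-np.arctan2(-d[0],d[1]))
c=im["frame"][160:255,175:335];cv2.imwrite("pics/m6.png",cv2.resize(c,None,fx=4,fy=4,interpolation=cv2.INTER_CUBIC))
```

```text
[-1.72139487  1.61214875] [ 1.40594209 70.89242441] v 2.045109742796031
```

View pics/m6.png

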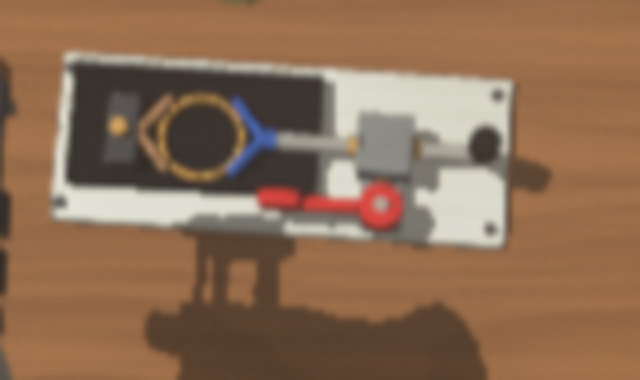

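The lever is parallel to the jig axis (boss (380,205), paddle (278,197)), so it is closed. The bangle sits clamped at (200,137). Handing in.

```bash
python3 -c "
from rig import r
print(r.finish_job())"
```

```text
the job is handed in; nothing more can be done
None
```

I clamped the gold bangle snugly between the blue pad and the cork anvil and handed the job in at about 22 s. The last picture shows the red lever fully closed; the pad was pressed to about 5 N, estimated from the push at the knob, and the hand-in gave no verdict.

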